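# Clamp the sharpening stone under the ball-knob hold-down

### The job

Get the sharpening stone ready for the kitchen knives: push it straight in under the clamp arm, fully home against the stop, then turn the black ball knob clockwise until the presser foot holds the stone snugly, and let go. The stone is brittle, so stop as soon as you feel the knob stiffen clearly and do not overtighten. Leave the mug, foil pan, brush and tongs where they are.

Things in the scene. Friction and masses are not known exactly. Their poses are not given: they have to be found in the camera images.
- ball_center (a point): centre of the smooth black ball knob, 44 mm in diameter, 118 mm above the counter, on the clamp's arm. The point does not turn with the ball: x axis points from the clamp's open front to the stop, z up along the knob's turning axis. Polished (friction about 0.4): fingers slip unless they close across its widest part, 118 mm up; about 50 N of grip is needed to turn it
- knob_neck (a point): foot of the knob's 14 mm thick neck, on the arm's top, 82 mm up, on the knob's axis; axes as ball_center. The free knob has 0.3 N m of dry friction both ways and stays where it is left. Clockwise from above lowers the presser foot 10 mm per radian; 0.9 to 2.4 rad are needed, so maybe two grasps; its starting turn differs each time and is not measured
- clamp: steel hold-down clamp fixed to the counter, with knob and presser foot; origin on the counter straight below the ball's centre, x axis towards the stop. Its arm, 38 mm wide, 62 to 82 mm up, reaches from 22 mm in front of the ball's axis back to the column, which stands from 54 to 88 mm behind the axis, 50 mm wide, 82 mm high
- press_point (a point): point on the knob's axis, 30 mm up, where the foot (rubber disc, 30 mm across, 7 to 20 mm above it at the start) meets the stone. Sprung foot: past touch each 0.1 rad adds 5 N and 0.05 N m, pushing the knob back anticlockwise. Snug from 6 N, damage above 25 N; aim for 12 to 15 N. At rest dry friction may mask the torque by 0.3 N m either way: compare equal steps, one after another
- stop_face (a point): middle of the stop's rubber front face, 15 mm above the counter, 30 mm behind the ball's axis along the clamp's x axis; the stop is fixed, 80 mm wide and 30 mm high, its x axis as the clamp's
- stone_center (a point): centre of the loose sharpening stone (wooden base, two-coloured top), 180 mm long (x axis), 50 mm wide, 30 mm high; the centre is 15 mm up. It starts in front of the clamp, 50 to 90 mm short of home. Home: far end touching the stop, centre 60 mm in front of the ball's axis and in line. Grip it across its width, 35 mm or more behind the centre, to stay clear of the ball
- stone: the same stone, 0.4 to 0.75 kg; this origin is at the middle of its underside. Its wooden base, the lower 10 mm, is waxed and slides on the counter with a friction of about 0.35; the upper 20 mm grips well
- mug: red enamel mug, 84 mm across and 80 mm high, loose, leave alone; origin at the middle of its underside
- pan: round aluminium foil pan, 164 mm across and 34 mm high, loose, leave alone; origin at the middle of its underside
- brush: silicone brush, blue handle, orange head, 210 mm long along its x axis and 36 mm wide, up to 18 mm high, loose, leave alone; origin on the counter near its middle
- tongs: chrome tongs with black tips, 255 mm long along their x axis and 90 mm wide at the tips, 14 mm high, loose, leave alone; origin on the counter at their middle
Mind the look-alikes: they are no part of the job. Of the things like the stone, leave any that is red; of the rest the larger one is meant.

How it is judged:
On the way:
1. the stone is home against the stop, in line with the clamp and not yet pressed (x of stone_center in the frame of ball_center above -0.065 m and y of stone_center in the frame of ball_center between -0.012 and 0.012 m and angle between the x axis of stone_center and the x axis of ball_center, either way round below 0.09 rad and contact force between clamp and stone below 3 N), for 0.2 s.
At the end, for the whole second after the job is handed in: the stone lies at rest within 5 mm of home against the stop, within 12 mm and 5 degrees of the clamp's line, and the presser foot holds it with at least 6 N after the robot has let go (x of stone_center in the frame of ball_center above -0.065 m and y of stone_center in the frame of ball_center between -0.012 and 0.012 m and angle between the x axis of stone_center and the x axis of ball_center, either way round below 0.09 rad and contact force between clamp and stone above 6 N and linear speed of stone below 0.01 m/s); the robot touches nothing.
It fails at once if the clamp pressed the stone with more than 25 N (contact force between clamp and stone above 25 N).
It fails at once if a bystander (mug, foil pan, brush or tongs) was moved more than 15 mm (distance of any of mug, pan, brush, tongs from where it was at the start of the episode above 0.015 m).
It also fails if it takes over 72 s, if anything falls off the work surface, if the arm or the gripper's body presses on something with over 40 N, if the wrist force passes 120 N, or if a joint passes its speed limit or range.

### The arm

A 6-joint arm with a two-finger parallel gripper is mounted at the origin on the work surface. World frame = base frame: x ahead of the robot, y to its left, z up, the work surface at z = 0. Lengths are in m, angles in rad, forces in N, time in s.
With the tool pointing down it reaches from about 0.35 to 0.975 m from the base axis. Payload 4.9 kg.
Tool frame: the origin (TCP) lies at the very end of the fingers, on their centre line; the grasp point (between the pads) lies behind it (manip.pinch_z is the y of the grasp point in the tool frame, in m); y points along the fingers, x is the direction in which the jaws open and shut, and the axes are right-handed (so a half turn about y gives the same grasp; the last joint's range is limited). The gripper opens to 85 mm and grips with 20 to 120 N. Pads are 22 mm wide; open, the fingers measure 114 mm over their backs; the gripper's body (76 mm by 85 mm) begins 54 mm behind the grasp point. The pads swing forward as they close: fully open they stand 13 mm farther back than shut.
Start: joints at [1.028, 0.053, 1.613, -0, 1.476, -0.119], TCP at [0.257, 0.57, 0.231] pointing down, gripper open.
Joint ranges: [-3.01, 3.01], [-1.01, 2.22], [0.06, 2.58], [-1.02, 4.17], [0.09, 2.62], [-3.14, 3.14]. Speed limits (rad/s): [2.57, 2.57, 3.14, 3.14, 3.14, 3.14].

### API

Orientations are given as a unit quaternion [w, x, y, z].
In Python, from plant import manip gives the robot as it stands.
- The arm moves only by the tool drive_tool, never from a script. Its argument "motion" is a list of rows, each a list of 3 entries, a list of its own where there are three numbers: the shift along the tool's x, y, z in units of 25 mm (1.0 is 25 mm), then the turn, a rotation vector about the tool's x, y, z in units of 5 degrees (1.0 is 5 degrees), then the closure, from -1 (fully open) to 1 (shut). A call has 1 to 12 rows; each row shifts and turns the commanded pose from where the row before left it, along the tool's axes as they then stand; what a row does not reach is not made up. A row lasts 1/10 s, in which the tool goes at most 50 mm and 8.59 degrees, less where a joint would pass 70% of its speed; a pose out of reach is approached as far as the arm can. A call is refused whole if a number of a shift passes 1 or a number of a turn 1, either way. A call with a gripper value outside its range is refused whole. The fingers move at their own pace and stop on an object; the grip force is fixed at half the most. Time passes only in rows, so rows that do not move let the fingers close. It gives the time, the measured TCP pose, the force and the opening at its end, in the units of the state.
- manip.state(): the state, without advancing time (a new reading comes with each control period).
- manip.grab_frame(name): name is "side" or "top" or "wrist"; returns a dict with "img" (420x560x3 uint8, blue, green, red), "range_z" (420x560 float32, m along the optical axis (not along the pixel's ray), 0 where there is no reading), "camera_matrix" (3x3 intrinsics, pixels), "world_from_camera" (4x4, takes a point from camera to world coordinates); the wrist camera has in their place "T_tool_cam" (4x4, takes a point from camera to tool coordinates, whose origin is the TCP and whose axes are the tool frame's). Camera axes: x right, y down, z forward; pixel columns grow to the right and rows downward; lengths in m; the calibration is good to about 2 mm. A picture is of the moment at which its call begins: read the wrist's pose just before it.
- manip.job_done(): hands the job in, once; it reports no verdict.
The state is a dict: "time": time; "joint_pos": joint angles; "joint_vel": joint speeds; "joint_efforts": joint torques, N m; "tool_pos": TCP position; "tool_rot": TCP orientation; "contact_force": force on the tool from outside, world axes, zero at the start; "ft_torque": the same for the moment, N m; "gripper_width": opening from 0.0 (shut) to 1.0 (fully open).
Only numpy, scipy, OpenCV 4.12 (cv2) and the standard library are available. Lean on these libraries where they do the work, as an engineer would, in place of code of your own. Each camera call takes 0.05 s, during which the arm holds its last target. There are 200 camera calls.

## Working session

There is one attempt and no reset: what is moved stays moved. The work goes in short steps, Python scripts to look and compute and a tool call to move; the robot and the scene stay as the last step left them, time stands still between calls to the robot, and variables do not carry over. Pictures are saved under pics/ and viewed, about 8 in all and at most 12, crops included, and the job is handed in when it is done.

Besides the shell and the picture viewer there is one more tool, called by a JSON object that holds its "op" and its "data". drive_tool: Moves the arm, as the interface text tells. Its arguments: {"type":"object","properties":{"motion":{"type":"array","items":{"type":"array"}}},"required":["motion"]}

```bash
mkdir -p pics; ls
cat > h.py <<'E'
import numpy as np, cv2
from plant import manip
from scipy.spatial.transform import Rotation as R
def Rt():
    s=manip.state(); q=s["tool_rot"]; return np.array(s["tool_pos"]), R.from_quat([q[1],q[2],q[3],q[0]])
def grab(n):
    p,r=Rt(); f=manip.grab_frame(n)
    if n=="wrist":
        T=np.eye(4);T[:3,:3]=r.as_matrix();T[:3,3]=p; f["W"]=T@np.array(f["T_tool_cam"])
    else: f["W"]=np.array(f["world_from_camera"])
    return f
def cloud(f):
    K=np.array(f["camera_matrix"]);z=f["range_z"];v,u=np.mgrid[:z.shape[0],:z.shape[1]]
    P=np.stack([(u-K[0,2])/K[0,0]*z,(v-K[1,2])/K[1,1]*z,z,np.ones_like(z)],-1)
    return (P@f["W"].T)[...,:3]
E
python3 - <<'E'
from h import *
for n in("top","side"):
    f=grab(n);cv2.imwrite(f"pics/{n}0.png",f["img"]);np.savez(f"{n}0.npz",P=cloud(f),img=f["img"])
    print(n,f["W"].round(3).tolist())
print(manip.state(),manip.pinch_z)
E
```

```text
pics
top [[-0.018, -0.997, 0.081, 0.446], [-1.0, 0.018, 0.006, 0.018], [-0.008, -0.081, -0.997, 1.235], [0.0, 0.0, 0.0, 1.0]]
side [[0.96, -0.152, 0.235, 0.308], [-0.279, -0.575, 0.769, -0.681], [0.019, -0.804, -0.595, 0.638], [0.0, 0.0, 0.0, 1.0]]
{'time': 0.1, 'joint_pos': array([ 1.02800932e+00,  5.32793268e-02,  1.61417243e+00, -3.32022411e-05,
        1.47601356e+00, -1.19010854e-01]), 'joint_vel': array([ 0.0011062 , -0.00111542, -0.00383743,  0.00019908, -0.00026991,
        0.00029498]), 'joint_efforts': array([ 1.70484527e-04, -3.94905603e+01, -3.71364462e+01, -1.16907686e-04,
        3.87044114e-03,  1.00701374e-05]), 'tool_pos': array([0.25671863, 0.5692119 , 0.2301837 ]), 'tool_rot': array([-0.59366882,  0.59427115,  0.38307576, -0.38425525]), 'contact_force': array([0.0331132 , 0.61515603, 0.36080991]), 'ft_torque': array([-0.02068006, -0.03953012,  0.03180479]), 'gripper_width': 0.9980920758016804} -0.0187
```

View pics/top0.png

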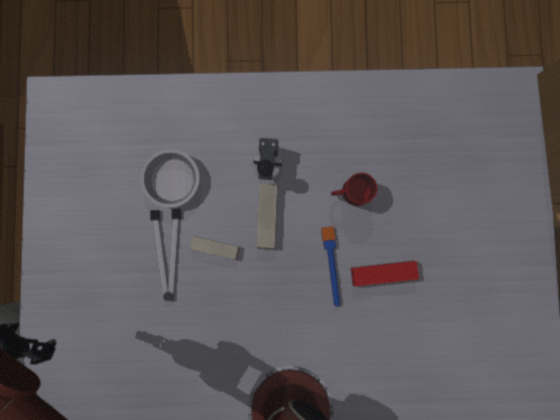

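View pics/side0.png

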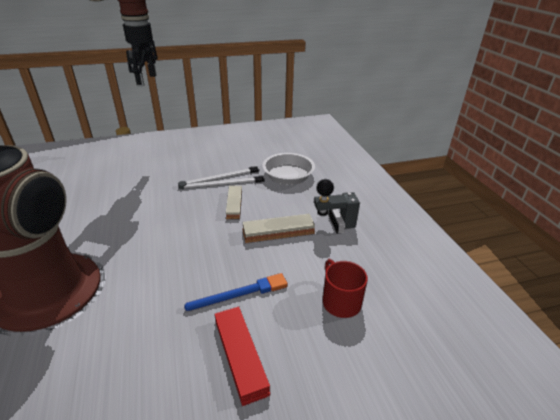

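The top view shows the stone at about (267,215) running up the image, with the clamp's ball at (265,168). The small stone at (214,247) and the red block at (385,273) are the look-alikes. In the side view the ball is at (325,187) and the stone at (278,229). Next I'll measure them.

Run:
```python
from h import *
for n,(r0,r1,c0,c1) in {"top":(130,260,245,295),"side":(165,250,235,365)}.items():
    d=np.load(n+"0.npz");P=d["P"][r0:r1,c0:c1].reshape(-1,3);I=d["img"][r0:r1,c0:c1].reshape(-1,3).astype(int)
    z=P[:,2]
    m=(abs(z-.03)<.006)&(I.max(1)>60)
    q=P[m]; rc=cv2.minAreaRect(q[:,:2].astype(np.float32)); print(n,"stone",m.sum(),rc,cv2.boxPoints(rc).round(4).tolist(),q[:,2].mean())
    for lo,hi in((.1,.145),(.06,.09)):
        q=P[(z>lo)&(z<hi)]
        if len(q): print(lo,len(q),q.min(0).round(4),q.max(0).round(4),q.mean(0).round(4),cv2.minAreaRect(q[:,:2].astype(np.float32)))
    q=P[(z>.1)&(z<.145)]
    A=np.c_[2*q,np.ones(len(q))];s=np.linalg.lstsq(A,(q**2).sum(1),rcond=None)[0];print("sphere",s[:3].round(4),np.sqrt(s[3]+(s[:3]**2).sum()))
    im=cv2.resize(d["img"][r0:r1,c0:c1],None,fx=5,fy=4.5 if n=="top" else 5,interpolation=cv2.INTER_CUBIC);cv2.imwrite(f"pics/{n}c.png",im)
```

```text
top stone 1200 ((0.5698035359382629, 0.053122591227293015), (0.07549767196178436, 0.256369948387146), 89.02185821533203) [[0.4410000145435333, 0.01759999990463257], [0.6973000168800354, 0.013199999928474426], [0.6985999941825867, 0.08869999647140503], [0.4422999918460846, 0.09309999644756317]] 0.029109915977339813
0.1 228 [0.6235 0.0346 0.115 ] [0.6645 0.0761 0.1439] [0.6428 0.0553 0.1317] ((0.644001305103302, 0.05536160618066788), (0.04131108149886131, 0.04090164229273796), 89.1917724609375)
0.06 445 [0.622  0.0233 0.0603] [0.7339 0.0759 0.0892] [0.6931 0.0496 0.0806] ((0.6776852607727051, 0.04975840449333191), (0.048834022134542465, 0.11049812287092209), 86.91490173339844)
sphere [0.6446 0.0556 0.1195] 0.02051454067326529
side stone 1310 ((0.5819702744483948, 0.17768582701683044), (0.28891146183013916, 0.34212976694107056), 0.9960311651229858) [[0.43459999561309814, 0.34619998931884766], [0.4404999911785126, 0.004100000020116568], [0.7293999791145325, 0.009200000204145908], [0.7233999967575073, 0.35120001435279846]] 0.030493078717444024
0.1 251 [0.6232 0.0317 0.1013] [0.6639 0.0646 0.1417] [0.6403 0.0441 0.1268] ((0.6416246294975281, 0.04640709608793259), (0.030510593205690384, 0.040869515389204025), 73.64202117919922)
0.06 663 [0.6207 0.0192 0.0603] [0.7334 0.0749 0.09  ] [0.6782 0.0417 0.0787] ((0.6770957112312317, 0.04980490356683731), (0.05267048254609108, 0.11023753136396408), 84.08714294433594)
sphere [0.645  0.0542 0.1196] 0.020958276361494763
```

Run:
```python
from h import *
d=np.load("top0.npz");P=d["P"];I=d["img"].astype(int)
sub=np.zeros(P.shape[:2],bool);sub[182:260,250:290]=1
m=sub&(abs(P[...,2]-.03)<.008); m=cv2.morphologyEx(m.astype(np.uint8),cv2.MORPH_OPEN,np.ones((3,3)))>0
q=P[m];print(len(q),cv2.minAreaRect(q[:,:2].astype(np.float32)))
for x in np.arange(.46,.64,.02):
    a=q[abs(q[:,0]-x)<.005]; 
    if len(a):print(x.round(2),a[:,1].min().round(4),a[:,1].max().round(4))
sub[:]=0;sub[130:182,250:290]=1
c=P[sub&(P[...,2]>.06)&(P[...,2]<.095)]
for x in np.arange(.62,.74,.01):
    a=c[abs(c[:,0]-x)<.005]
    if len(a):print(x.round(2),a[:,1].min().round(4),a[:,1].max().round(4),a[:,2].mean().round(3))
```

```text
1140 ((0.5291521549224854, 0.056530922651290894), (0.04998325929045677, 0.1765555888414383), 86.49598693847656)
0.46 0.0366 0.0835
0.48 0.0364 0.0832
0.5 0.0332 0.083
0.52 0.0329 0.0799
0.54 0.0326 0.0797
0.56 0.0295 0.0796
0.58 0.0291 0.0763
0.6 0.0287 0.0761
0.62 0.0314 0.0757
0.62 0.0411 0.0728 0.077
0.63 0.0383 0.0759 0.08
0.64 0.0382 0.0756 0.079
0.66 0.0352 0.0378 0.079
0.67 0.0349 0.0695 0.081
0.68 0.0322 0.0696 0.081
0.69 0.032 0.0694 0.081
0.7 0.0264 0.0729 0.08
0.71 0.0236 0.0719 0.081
0.72 0.0234 0.0718 0.082
0.73 0.0233 0.0715 0.08
```

View pics/topc.png

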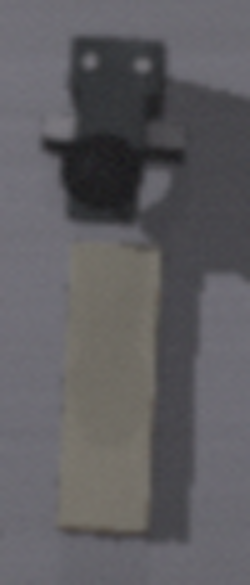

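```bash
cat >> h.py <<'E'
def plan(p,yaw):
    """p target TCP, tool x axis horizontal at angle yaw (mod pi), y down. prints shift (units 25mm, tool axes now) & turn about tool y (units 5deg)"""
    P,r=Rt(); M=r.as_matrix(); best=None
    a=np.arctan2(M[1,0],M[0,0]); d=-((yaw-a+np.pi/2)%np.pi-np.pi/2)  # + about tool y = clockwise
    xs=M[:,0]; goal=np.array([[np.cos(yaw),0,0]]);
    print("tcp",P.round(4),"xyaw",a.round(4),"y",M[:,1].round(4),"shift",(M.T@(np.array(p)-P)/.025).round(2),"turn y",(np.degrees(d)/5).round(2), "alt",(np.degrees(d)/5-np.sign(d)*36).round(2))
E
python3 - <<'E'
from h import *
P,r=Rt();print(r.as_matrix().round(3))
s=-.06
plan([.529-.055*np.cos(s),.0565-.055*np.sin(s),.15],np.pi/2+s)
E
```

```text
[[ 0.411 -0.001 -0.912]
 [ 0.912 -0.002  0.411]
 [-0.002 -1.     0.   ]]
tcp [0.2567 0.5692 0.2302] xyaw 1.147 y [-9.0e-04 -1.6e-03 -1.0e+00] shift [-14.99   3.23 -16.31] turn y -4.17 alt 31.83
```

{"op": "drive_tool", "data": {"motion": [[[-0.5,0.1,-0.5],[0,0,0],-1],[[-0.9,0.2,-1],[0,0,0],-1],[[-0.9,0.2,-1],[0,0,0],-1],[[-0.9,0.2,-1],[0,0,0],-1],[[-0.9,0.2,-1],[0,0,0],-1],[[-0.9,0.2,-1],[0,0,0],-1],[[-0.9,0.2,-1],[0,0,0],-1],[[-0.9,0.2,-1],[0,0,0],-1],[[-0.9,0.2,-1],[0,0,0],-1],[[-0.9,0.2,-1],[0,0,0],-1],[[-0.9,0.2,-1],[0,0,0],-1],[[-0.9,0.2,-1],[0,0,0],-1]]}}

```text
time: 1.3
tool_pos: [0.4122, 0.2131, 0.1732]
tool_rot: [0.594, -0.594, -0.384, 0.384]
contact_force: [-0.4, -0.3, 0.2]
gripper_width: 1.0
```

{"op": "drive_tool", "data": {"motion": [[[-0.9,0.2,-1],[0,0,0],-1],[[-0.9,0.2,-1],[0,0,0],-1],[[-0.9,0.2,-1],[0,0,0],-1],[[-0.9,0.2,-0.9],[0,0,0],-1],[[-0.5,0.1,-0.4],[0,0,0],-1],[[0,0,0],[0,-1,0],-1],[[0,0,0],[0,-1,0],-1],[[0,0,0],[0,-1,0],-1],[[0,0,0],[0,-1,0],-1],[[0,0,0],[0,-0.2,0],-1],[[0,0,0],[0,0,0],-1],[[0,0,0],[0,0,0],-1]]}}

```text
time: 2.5
tool_pos: [0.4678, 0.0769, 0.1511]
tool_rot: [0.514, -0.514, -0.485, 0.485]
contact_force: [0.9, -0.3, 0.2]
gripper_width: 0.999
```

Run:
```python
from h import *
s=-.06
plan([.529-.055*np.cos(s),.0565-.055*np.sin(s),.15],np.pi/2+s)
print(manip.state()["joint_pos"].round(3),manip.pinch_z)
f=grab("wrist");cv2.imwrite("pics/w1.png",f["img"]);P=cloud(f);np.savez("w1.npz",P=P)
q=P[(abs(P[...,2]-.03)<.006)&(P[...,0]>.42)&(P[...,0]<.63)&(abs(P[...,1]-.055)<.05)]
print(len(q),cv2.minAreaRect(q[:,:2].astype(np.float32)) if len(q) else 0)
```

```text
tcp [0.4678 0.0769 0.1511] xyaw 1.5124 y [-3.e-04 -0.e+00 -1.e+00] shift [-0.67  0.04 -0.29] turn y 0.02 alt -35.98
[ 0.006 -0.257  2.037  0.     1.363 -1.507] -0.0187
8060 ((0.5290865898132324, 0.05638318136334419), (0.05000191181898117, 0.17644433677196503), 86.59634399414062)
```

View pics/w1.png

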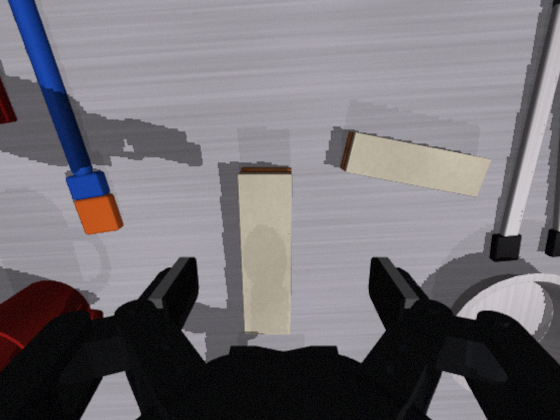

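The wrist view confirms the stone between the fingers, from (265,170) to (268,333), and the small stone is clear of them at (345,150). Descending now.

{"op": "drive_tool", "data": {"motion": [[[-0.7,0,-0.3],[0,0,0],-1],[[0,0.8,0],[0,0,0],-1],[[0,0.8,0],[0,0,0],-1],[[0,0.8,0],[0,0,0],-1],[[0,0.8,0],[0,0,0],-1],[[0,0.8,0],[0,0,0],-1],[[0,0.8,0],[0,0,0],-1],[[0,0.6,0],[0,0,0],-1],[[0,0.4,0],[0,0,0],-1],[[0,0,0],[0,0,0],-1],[[0,0,0],[0,0,0],-1]]}}

```text
time: 3.65
tool_pos: [0.4748, 0.0589, 0.0067]
tool_rot: [-0.514, 0.514, 0.486, -0.485]
contact_force: [-0.2, -1.2, 0.6]
gripper_width: 1.003
```

{"op": "drive_tool", "data": {"motion": [[[0,0,0],[0,0,0],0],[[0,0,0],[0,0,0],0],[[0,0,0],[0,0,0],1],[[0,0,0],[0,0,0],1],[[0,0,0],[0,0,0],1],[[0,0,0],[0,0,0],1],[[0,0,0],[0,0,0],1],[[0,0,0],[0,0,0],1]]}}

```text
time: 4.45
tool_pos: [0.4755, 0.0589, 0.0074]
tool_rot: [-0.514, 0.515, 0.486, -0.485]
contact_force: [-1.1, -0.0, 5.8]
gripper_width: 0.568
```

Run:
```python
from h import *
f=grab("top");cv2.imwrite("pics/t1.png",f["img"]);P=cloud(f)
sub=np.zeros(P.shape[:2],bool);sub[180:262,245:295]=1
f2=grab("wrist");P2=cloud(f2);q=P2[(abs(P2[...,2]-.03)<.005)&(P2[...,0]<.52)&(P2[...,0]>.4)&(abs(P2[...,1]-.058)<.035)]
print(len(q),q.min(0),q.max(0),cv2.minAreaRect(q[:,:2].astype(np.float32)))
# clamp: tighter yaw from column + arm edges averaged (top0)
P=np.load("top0.npz")["P"][130:175,245:295].reshape(-1,3)
c=P[(P[:,2]>.072)&(P[:,2]<.09)&(P[:,0]>.702)];print("column",cv2.minAreaRect(c[:,:2].astype(np.float32)))
P=np.load("w1.npz")["P"].reshape(-1,3);c=P[(P[:,2]>.1)&(P[:,2]<.13)&(P[:,0]>.6)];print(len(c))
plan([0.5,.05,.004],np.pi/2-.1);s=manip.state();print(s["gripper_width"],s["contact_force"])
```

```text
15032 [0.43986923 0.02300591 0.02500258] [0.51409071 0.0928818  0.03498517] ((0.4774790406227112, 0.05740279704332352), (0.07001454383134842, 0.0727989673614502), 86.64169311523438)
column ((0.7175858020782471, 0.04760786145925522), (0.04854536056518555, 0.03121422976255417), 87.85031127929688)
0
tcp [0.4755 0.0589 0.0075] xyaw 1.5135 y [ 1.9e-03 -1.0e-04 -1.0e+00] shift [-0.3   0.14 -1.  ] turn y 0.49 alt -35.51
0.5721997770477659 [-0.54281863 -0.76852346  5.8490726 ]
```

{"op": "drive_tool", "data": {"motion": [[[0,0,0],[0,0.3,0],1],[[0,0,0],[0,0.24,0],1],[[0.2,0,-0.1],[0,0,0],1],[[0.2,0,-0.2],[0,0,0],1],[[0.16,0,-0.3],[0,0,0],1],[[0,0,-0.3],[0,0,0],1],[[0,0,-0.3],[0,0,0],1],[[0,0,-0.3],[0,0,0],1],[[0,0,-0.2],[0,0,0],1],[[0,0,0],[0,0,0],1],[[0,0,0],[0,0,0],1]]}}

```text
time: 5.65
tool_pos: [0.5193, 0.0684, 0.0075]
tool_rot: [-0.525, 0.526, 0.474, -0.473]
contact_force: [-1.4, 0.0, 6.0]
gripper_width: 0.569
```

Run:
```python
from h import *
print(manip.state()["contact_force"].round(1))
plan([.5321,.0669,.0075],np.pi/2-.105)
f=grab("top");P=cloud(f);cv2.imwrite("pics/t2.png",cv2.resize(f["img"][120:250,220:320],None,fx=6,fy=4.5,interpolation=cv2.INTER_CUBIC))
f=grab("side");cv2.imwrite("pics/s2.png",cv2.resize(f["img"][150:270,220:380],None,fx=5,fy=5,interpolation=cv2.INTER_CUBIC))
f2=grab("wrist");P2=cloud(f2);print(P2[...,2][200:330:20,200:360:20].round(3))
```

```text
[-1.4  0.   6. ]
tcp [0.5193 0.0684 0.0075] xyaw 1.4662 y [ 0.0017 -0.     -1.    ] shift [-0.01 -0.   -0.52] turn y 0.0 alt -36.0
[[-0.     0.001  0.011  0.011  0.011  0.01   0.011 -0.   ]
 [ 0.002  0.001  0.032  0.031  0.032  0.031  0.031  0.031]
 [ 0.001  0.     0.03   0.03   0.031  0.031  0.031  0.002]
 [ 0.001  0.029  0.031  0.031  0.031  0.033  0.031  0.028]
 [ 0.041  0.047  0.031  0.031  0.031  0.031  0.03   0.039]
 [ 0.062  0.048  0.03   0.03   0.031  0.031  0.031  0.042]
 [ 0.079  0.079  0.03   0.03   0.031  0.031  0.031  0.044]]
```

View pics/s2.png

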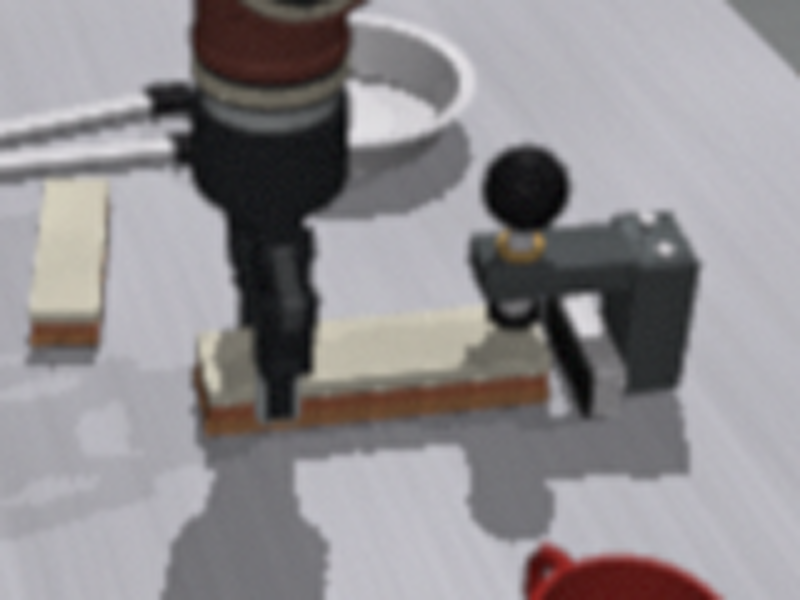

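The side view shows the stone square under the foot, with a gap of about 13 mm between its end at (548,375) and the stop at (575,370). I'll push it home in small steps.

{"op": "drive_tool", "data": {"motion": [[[0,0,-0.2],[0,0,0],1],[[0,0,-0.15],[0,0,0],1],[[0,0,-0.08],[0,0,0],1],[[0,0,0],[0,0,0],1],[[0,0,0],[0,0,0],1]]}}

```text
time: 6.3
tool_pos: [0.5291, 0.0674, 0.0074]
tool_rot: [0.526, -0.525, -0.473, 0.473]
contact_force: [-3.8, 0.6, 8.4]
gripper_width: 0.571
```

{"op": "drive_tool", "data": {"motion": [[[0,0,-0.06],[0,0,0],1],[[0,0,0],[0,0,0],1],[[0,0,0],[0,0,0],1]]}}

```text
time: 6.6
tool_pos: [0.5304, 0.0673, 0.0075]
tool_rot: [0.526, -0.525, -0.473, 0.473]
contact_force: [-4.6, 0.4, 10.6]
gripper_width: 0.569
```

{"op": "drive_tool", "data": {"motion": [[[0,0,-0.06],[0,0,0],1],[[0,0,0],[0,0,0],1],[[0,0,0],[0,0,0],1]]}}

```text
time: 6.9
tool_pos: [0.5318, 0.0671, 0.0074]
tool_rot: [0.526, -0.525, -0.473, 0.473]
contact_force: [-5.4, 1.0, 10.4]
gripper_width: 0.573
```

{"op": "drive_tool", "data": {"motion": [[[0,0,-0.06],[0,0,0],1],[[0,0,0],[0,0,0],1],[[0,0,0],[0,0,0],1]]}}

```text
time: 7.2
tool_pos: [0.5322, 0.0671, 0.0074]
tool_rot: [0.526, -0.524, -0.472, 0.474]
contact_force: [-9.2, 0.4, 15.0]
gripper_width: 0.572
```

{"op": "drive_tool", "data": {"motion": [[[0,0,-0.06],[0,0,0],1],[[0,0,0],[0,0,0],1],[[0,0,0],[0,0,0],1]]}}

```text
time: 7.5
tool_pos: [0.5322, 0.0671, 0.0074]
tool_rot: [0.527, -0.523, -0.471, 0.475]
contact_force: [-16.0, 0.9, 19.5]
gripper_width: 0.574
```

{"op": "drive_tool", "data": {"motion": [[[0,0,-0.06],[0,0,0],1],[[0,0,0],[0,0,0],1],[[0,0,0],[0,0,0],1]]}}

```text
time: 7.8
tool_pos: [0.5322, 0.0671, 0.0074]
tool_rot: [0.528, -0.522, -0.47, 0.476]
contact_force: [-22.1, 0.4, 25.6]
gripper_width: 0.571
```

The stone is home: the TCP has stalled at x=0.5322 (predicted 0.5321) and the force is climbing. I'll relieve the push and release.

{"op": "drive_tool", "data": {"motion": [[[0,0,0.09],[0,0,0],1],[[0,0,0.06],[0,0,0],1],[[0,0,0],[0,0,0],1],[[0,0,0],[0,0,0],0],[[0,0,0],[0,0,0],-0.6],[[0,0,0],[0,0,0],-1],[[0,0,0],[0,0,0],-1],[[0,0,0],[0,0,0],-1],[[0,0,0],[0,0,0],-1]]}}

```text
time: 8.7
tool_pos: [0.5325, 0.0669, 0.0061]
tool_rot: [0.526, -0.525, -0.473, 0.473]
contact_force: [0.1, -0.0, 0.4]
gripper_width: 1.0
```

{"op": "drive_tool", "data": {"motion": [[[0,-0.6,0],[0,0,0],-1],[[0,-1,0],[0,0,0],-1],[[0,-1,0],[0,0,0],-1],[[0,-1,0],[0,0,0],-1],[[0,-1,0],[0,0,0],-1],[[0,-1,0],[0,0,0],-1],[[0,-1,0],[0,0,0],-1],[[0,-0.8,0],[0,0,0],-1],[[0,0,0],[0,0,0],-1],[[0,0,0],[0,0,0],-1]]}}

```text
time: 9.7
tool_pos: [0.5327, 0.0669, 0.1919]
tool_rot: [-0.525, 0.526, 0.474, -0.473]
contact_force: [0.3, 0.1, 0.2]
gripper_width: 1.002
```

Run:
```python
from h import *
s=manip.state();print(s["gripper_width"],s["contact_force"].round(1),s["joint_pos"].round(3))
plan([.645,.055,.18],np.pi/2-.105)
f=grab("side");P=cloud(f);S=P[165:250,235:365].reshape(-1,3)
q=S[(S[:,2]>.1)&(S[:,2]<.145)];print(len(q),q.min(0).round(4),q.max(0).round(4))
cv2.imwrite("pics/s3.png",cv2.resize(f["img"][150:270,220:380],None,fx=5,fy=5,interpolation=cv2.INTER_CUBIC))
f=grab("wrist");P=cloud(f);q=P[(abs(P[...,2]-.03)<.006)&(P[...,0]>.42)&(P[...,0]<.62)&(abs(P[...,1]-.06)<.05)]
print(len(q),q.min(0),q.max(0));rc=cv2.minAreaRect(q[:,:2].astype(np.float32));print(rc)
```

```text
1.0015238886875648 [0.3 0.1 0.2] [-0.014 -0.132  1.859 -0.     1.414 -1.48 ]
tcp [0.5327 0.0669 0.1919] xyaw 1.4664 y [ 0.0013 -0.     -1.    ] shift [-0.01  0.48 -4.52] turn y 0.01 alt -35.99
252 [0.6235 0.032  0.1032] [0.6637 0.0659 0.1419]
4889 [0.49596717 0.0334755  0.02401038] [0.61999243 0.09539802 0.03339448]
((0.5603840351104736, 0.06492587178945541), (0.05013491213321686, 0.12471373379230499), 83.92723846435547)
```

View pics/s3.png

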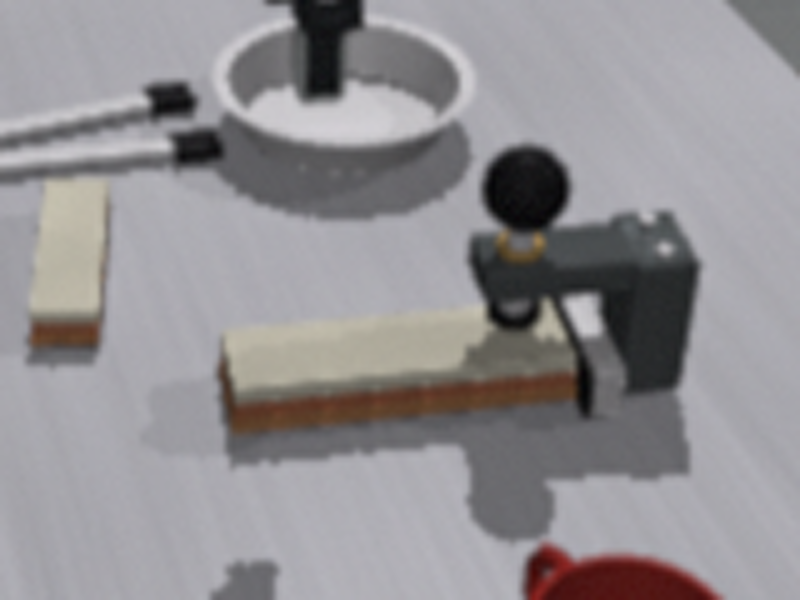

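The stone's end sits against the stop at (580,385). The wrist depth gives a stone yaw of −6.07°, which matches the clamp at −6°. Next is the ball.

{"op": "drive_tool", "data": {"motion": [[[0,0,-0.5],[0,0,0],-1],[[0,0,-1],[0,0,0],-1],[[0,0,-1],[0,0,0],-1],[[0,0,-1],[0,0,0],-1],[[0,0,-0.7],[0,0,0],-1],[[0,0,-0.32],[0,0,0],-1],[[0,0.8,0],[0,0,0],-1],[[0,0.8,0],[0,0,0],-1],[[0,0.8,0],[0,0,0],-1],[[0,0.7,0],[0,0,0],-1],[[0,0.6,0],[0,0,0],-1],[[0,0,0],[0,0,0],-1]]}}

```text
time: 11.0
tool_pos: [0.6427, 0.0552, 0.0952]
tool_rot: [0.527, -0.524, -0.472, 0.475]
contact_force: [0.4, -0.4, -0.5]
gripper_width: 0.999
```

Run:
```python
from h import *
plan([.645,.0553,.099],np.pi/2-.105);s=manip.state();print(s["contact_force"].round(2),s["ft_torque"].round(3))
```

```text
tcp [0.6427 0.0552 0.0952] xyaw 1.4664 y [-5.9e-03  2.0e-04 -1.0e+00] shift [ 0.01 -0.15 -0.09] turn y 0.01 alt -35.99
[ 0.43 -0.38 -0.5 ] [ 0.011  0.018 -0.028]
```

{"op": "drive_tool", "data": {"motion": [[[0,0,0],[0,0,0],-1],[[0,0,0],[0,0,0],-1]]}}

```text
time: 11.2
tool_pos: [0.6459, 0.0551, 0.1002]
tool_rot: [-0.525, 0.526, 0.474, -0.473]
contact_force: [0.0, -0.5, 0.0]
gripper_width: 1.001
```

{"op": "drive_tool", "data": {"motion": [[[0,0.06,0.02],[0,0,0],-0.2],[[0,0,0],[0,0,0],-0.05],[[0,0,0],[0,0,0],1],[[0,0,0],[0,0,0],1],[[0,0,0],[0,0,0],1],[[0,0,0],[0,0,0],1],[[0,0,0],[0,0,0],1],[[0,0,0],[0,0,0],1]]}}

```text
time: 12.0
tool_pos: [0.6447, 0.055, 0.0982]
tool_rot: [-0.525, 0.526, 0.473, -0.473]
contact_force: [-2.8, -1.3, 5.4]
gripper_width: 0.486
```

Run:
```python
from h import *
s=manip.state();print(s["gripper_width"],s["tool_pos"],s["contact_force"].round(2),s["ft_torque"].round(3))
```

```text
0.4860293590620373 [0.64474165 0.05496462 0.09821108] [-2.84 -1.28  5.38] [-0.221  0.412  0.091]
```

{"op": "drive_tool", "data": {"motion": [[[0,0,0],[0,0.5,0],1],[[0,0,0],[0,1,0],1],[[0,0,0],[0,0,0],1],[[0,0,0],[0,0,0],1]]}}

```text
time: 12.4
tool_pos: [0.6448, 0.0551, 0.0982]
tool_rot: [-0.555, 0.556, 0.438, -0.437]
contact_force: [-2.1, -0.9, 4.6]
gripper_width: 0.487
```

```bash
cat > t.py <<'E'
from h import *
s=manip.state();P,r=Rt();M=r.as_matrix();a=np.arctan2(M[1,0],M[0,0])
print("turned",round((1.466-a)%(2*np.pi),3),"w",round(s["gripper_width"],3),P.round(4),"F",s["contact_force"].round(1),"T",s["ft_torque"].round(3),"j6eff",s["joint_efforts"][5].round(3), s["joint_pos"][5].round(3),round(s["time"],2))
E
python3 t.py
```

```text
turned 0.131 w 0.487 [0.6448 0.0551 0.0982] F [-2.1 -0.9  4.6] T [-0.238  0.422 -0.266] j6eff -0.301 -1.364 12.4
```

{"op": "drive_tool", "data": {"motion": [[[0,0,0],[0,1,0],1],[[0,0,0],[0,1,0],1],[[0,0,0],[0,1,0],1],[[0,0,0],[0,1,0],1],[[0,0,0],[0,0,0],1],[[0,0,0],[0,0,0],1]]}}

```text
time: 13.0
tool_pos: [0.6449, 0.0554, 0.0982]
tool_rot: [0.623, -0.623, -0.335, 0.334]
contact_force: [-1.5, -0.5, 4.8]
gripper_width: 0.486
```

```bash
python3 t.py
python3 - <<'E'
from h import *
f=grab("side");cv2.imwrite("pics/s4.png",cv2.resize(f["img"][160:240,280:380],None,fx=8,fy=7,interpolation=cv2.INTER_CUBIC))
E
```

```text
turned 0.48 w 0.486 [0.6449 0.0554 0.0982] F [-1.5 -0.5  4.8] T [-0.104  0.337 -0.318] j6eff -0.3 -1.015 13.0
```

View pics/s4.png

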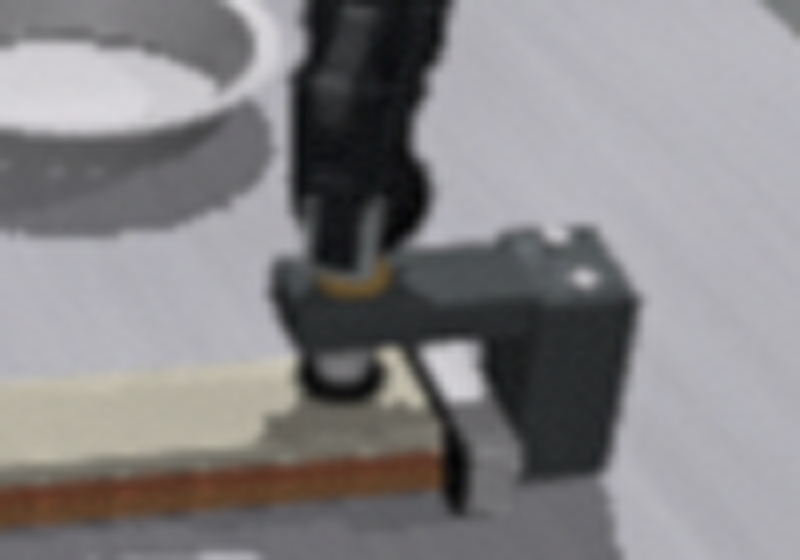

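The fingers hold the ball, and the foot at (342,380) is still just above the stone. The turning torque is a clean 0.30 N m of dry friction. From here I'll take equal steps of 5°.

{"op": "drive_tool", "data": {"motion": [[[0,0,0],[0,1,0],1],[[0,0,0],[0,1,0],1],[[0,0,0],[0,0,0],1],[[0,0,0],[0,0,0],1]]}}

```text
time: 13.45
tool_pos: [0.645, 0.0555, 0.0982]
tool_rot: [0.65, -0.649, -0.28, 0.279]
contact_force: [-0.4, 1.2, 5.6]
gripper_width: 0.483
```

```bash
python3 t.py
```

```text
turned 0.654 w 0.483 [0.645  0.0555 0.0982] F [-0.4  1.2  5.6] T [ 0.035  0.342 -0.333] j6eff -0.299 -0.842 13.45
```

{"op": "drive_tool", "data": {"motion": [[[0,0,0],[0,1,0],1],[[0,0,0],[0,0,0],1],[[0,0,0],[0,0,0],1]]}}

```text
time: 13.75
tool_pos: [0.6451, 0.0556, 0.0982]
tool_rot: [0.661, -0.661, -0.251, 0.25]
contact_force: [-1.3, 2.5, 4.8]
gripper_width: 0.485
```

```bash
python3 t.py
```

```text
turned 0.741 w 0.485 [0.6451 0.0556 0.0982] F [-1.3  2.5  4.8] T [ 0.063  0.316 -0.343] j6eff -0.302 -0.755 13.75
```

{"op": "drive_tool", "data": {"motion": [[[0,0,0],[0,1,0],1],[[0,0,0],[0,0,0],1],[[0,0,0],[0,0,0],1]]}}

```text
time: 14.05
tool_pos: [0.6451, 0.0556, 0.0982]
tool_rot: [0.672, -0.671, -0.222, 0.221]
contact_force: [-0.2, 1.1, 5.2]
gripper_width: 0.486
```

```bash
python3 t.py
```

```text
turned 0.828 w 0.486 [0.6451 0.0556 0.0982] F [-0.2  1.1  5.2] T [ 0.131  0.329 -0.334] j6eff -0.301 -0.668 14.05
```

{"op": "drive_tool", "data": {"motion": [[[0,0,0],[0,1,0],1],[[0,0,0],[0,0,0],1],[[0,0,0],[0,0,0],1]]}}

```text
time: 14.35
tool_pos: [0.6452, 0.0557, 0.0982]
tool_rot: [0.681, -0.68, -0.193, 0.192]
contact_force: [-1.9, 1.6, 5.9]
gripper_width: 0.485
```

```bash
python3 t.py
```

```text
turned 0.915 w 0.485 [0.6452 0.0557 0.0982] F [-1.9  1.6  5.9] T [ 0.098  0.288 -0.305] j6eff -0.302 -0.581 14.35
```

{"op": "drive_tool", "data": {"motion": [[[0,0,0],[0,1,0],1],[[0,0,0],[0,0,0],1],[[0,0,0],[0,0,0],1]]}}

```text
time: 14.65
tool_pos: [0.6453, 0.0557, 0.0982]
tool_rot: [0.688, -0.688, -0.164, 0.162]
contact_force: [0.1, 2.1, 5.4]
gripper_width: 0.483
```

```bash
python3 t.py
```

```text
turned 1.001 w 0.483 [0.6453 0.0557 0.0982] F [0.1 2.1 5.4] T [ 0.199  0.221 -0.314] j6eff -0.299 -0.494 14.65
```

{"op": "drive_tool", "data": {"motion": [[[0,0,0],[0,1,0],1],[[0,0,0],[0,0,0],1],[[0,0,0],[0,0,0],1]]}}

```text
time: 14.95
tool_pos: [0.6454, 0.0558, 0.0983]
tool_rot: [0.695, -0.694, -0.134, 0.132]
contact_force: [1.6, 2.2, 5.4]
gripper_width: 0.484
```

```bash
python3 t.py
python3 - <<'E'
from h import *
f=grab("side");cv2.imwrite("pics/s5.png",cv2.resize(f["img"][160:240,280:380],None,fx=8,fy=7,interpolation=cv2.INTER_CUBIC))
E
```

```text
turned 1.088 w 0.484 [0.6454 0.0558 0.0983] F [1.6 2.2 5.4] T [ 0.223  0.19  -0.264] j6eff -0.285 -0.407 14.95
```

View pics/s5.png

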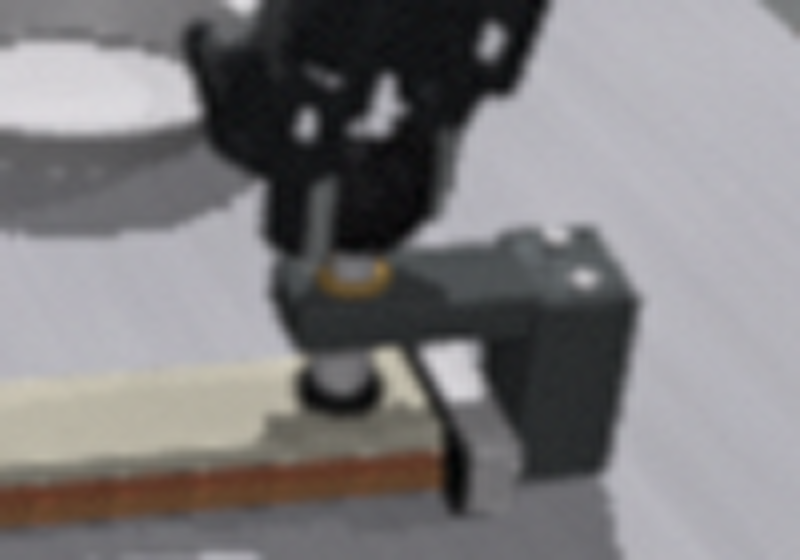

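The foot has dropped from about row 400 to row 412, so the knob is turning without slip. There's no stiffening yet, so I'll continue.

{"op": "drive_tool", "data": {"motion": [[[0,0,0],[0,1,0],1],[[0,0,0],[0,0,0],1],[[0,0,0],[0,0,0],1]]}}

```text
time: 15.3
tool_pos: [0.6454, 0.0558, 0.0982]
tool_rot: [0.7, -0.699, -0.103, 0.102]
contact_force: [1.6, 3.3, 4.9]
gripper_width: 0.485
```

```bash
python3 t.py
```

```text
turned 1.175 w 0.485 [0.6454 0.0558 0.0982] F [1.6 3.3 4.9] T [ 0.271  0.084 -0.286] j6eff -0.243 -0.321 15.3
```

{"op": "drive_tool", "data": {"motion": [[[0,0,0],[0,1,0],1],[[0,0,0],[0,0,0],1],[[0,0,0],[0,0,0],1]]}}

```text
time: 15.6
tool_pos: [0.6455, 0.0558, 0.0982]
tool_rot: [0.704, -0.703, -0.073, 0.071]
contact_force: [1.7, 3.3, 5.6]
gripper_width: 0.486
```

```bash
python3 t.py
```

```text
turned 1.262 w 0.486 [0.6455 0.0558 0.0982] F [1.7 3.3 5.6] T [ 0.389  0.066 -0.245] j6eff -0.202 -0.234 15.6
```

{"op": "drive_tool", "data": {"motion": [[[0,0,0],[0,1,0],1],[[0,0,0],[0,0,0],1],[[0,0,0],[0,0,0],1]]}}

```text
time: 15.9
tool_pos: [0.6456, 0.0558, 0.0982]
tool_rot: [0.706, -0.705, -0.043, 0.041]
contact_force: [1.9, 3.2, 3.8]
gripper_width: 0.487
```

```bash
python3 t.py
```

```text
turned 1.348 w 0.487 [0.6456 0.0558 0.0982] F [1.9 3.2 3.8] T [ 0.399 -0.035 -0.162] j6eff -0.161 -0.147 15.9
```

The resting torque held at −0.300 N m, which is servo pull-back against dry friction. From about 1.057 rad it has shifted steadily by 0.041 N m per 5° step, exactly the foot spring's rate. The spring torque is now about 0.14 N m, so roughly 14 N, within the 12–15 N target. I'll stop here and release.

{"op": "drive_tool", "data": {"motion": [[[0,0,0],[0,0,0],0],[[0,0,0],[0,0,0],-0.5],[[0,0,0],[0,0,0],-1],[[0,0,0],[0,0,0],-1],[[0,0,0],[0,0,0],-1],[[0,0,0],[0,0,0],-1],[[0,-0.4,0],[0,0,0],-1],[[0,-0.8,0],[0,0,0],-1],[[0,-1,0],[0,0,0],-1],[[0,-1,0],[0,0,0],-1],[[0,-1,0],[0,0,0],-1],[[0,-0.6,0],[0,0,0],-1]]}}

```text
time: 17.1
tool_pos: [0.6456, 0.0552, 0.221]
tool_rot: [-0.706, 0.706, 0.042, -0.039]
contact_force: [1.3, -0.2, 1.1]
gripper_width: 0.998
```

{"op": "drive_tool", "data": {"motion": [[[0,0,0],[0,0,0],-1],[[0,0,0],[0,0,0],-1],[[0,0,0],[0,0,0],-1]]}}

```text
time: 17.4
tool_pos: [0.6436, 0.0552, 0.2152]
tool_rot: [0.706, -0.706, -0.039, 0.041]
contact_force: [-0.3, -0.0, -0.3]
gripper_width: 1.002
```

```bash
python3 t.py
python3 - <<'E'
from h import *
f=grab("side");cv2.imwrite("pics/s6.png",cv2.resize(f["img"][150:270,220:380],None,fx=5,fy=5,interpolation=cv2.INTER_CUBIC))
g=grab("top")["img"];a=np.load("top0.npz")["img"];d=cv2.absdiff(g,a).max(2)
for n,(r0,r1,c0,c1) in dict(pan=(145,208,138,202),tongs=(208,300,148,184),mug=(170,208,330,380),brush=(224,306,318,342)).items(): print(n,(d[r0:r1,c0:c1]>40).sum())
E
```

```text
turned 1.352 w 1.002 [0.6436 0.0552 0.2152] F [-0.3 -0.  -0.3] T [-0.02   0.026  0.017] j6eff -0.0 -0.143 17.4
pan 0
tongs 0
mug 0
brush 0
```

View pics/s6.png

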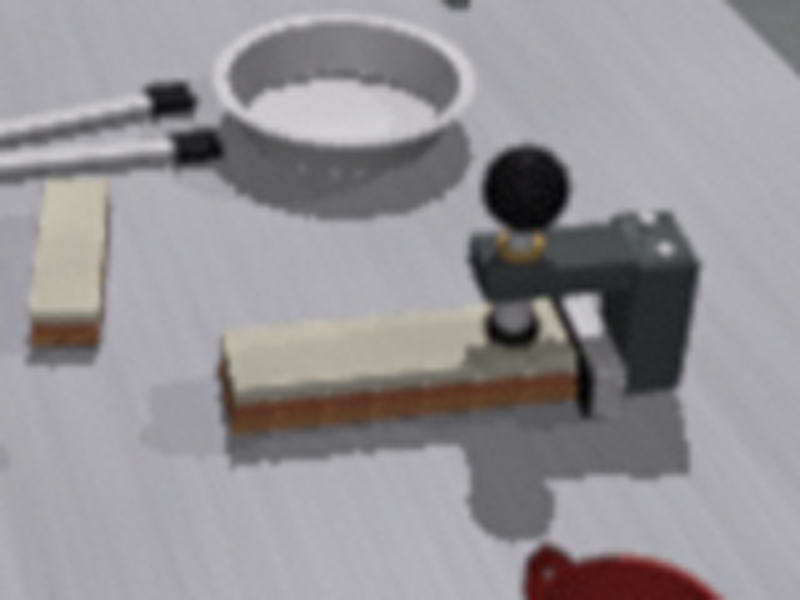

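The foot at (512,335) now rests on the stone, which is still against the stop at (580,385). The four bystanders haven't moved, so I'm handing in.

```bash
python3 -c "
from plant import manip; print(manip.job_done())"
```

```text
the job is handed in; nothing more can be done
None
```

I pushed the larger pale stone home against the stop and clamped it. I turned the knob about 1.35 rad clockwise in one grasp, then let go, moved the gripper clear and handed the job in at about 17.5 s.

- **Stone position:** the tool stalled within 0.1 mm of the predicted home position, with the force rising to about 22 N. Depth readings put the stone's angle at −6.1°, against about −6° for the clamp.
- **Clamping force:** I estimate about 14 N. The foot touched at about 1.06 rad, and from there the resting torque changed by 0.041 N m per 5° step, close to the 0.044 expected from the spring.
- **Unexpected torque sign:** the resting torque fell instead of rising. I took this as the arm pulling back against the knob's friction after a slight overshoot. The force is therefore worked out from the torque, not measured directly.
- **Last checks:** the side picture shows the foot resting on the stone, the stone against the stop, and the gripper clear. The before-and-after top pictures show no change at the mug, pan, brush or tongs. No check failed.

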